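Seat the shotgun microphone in its desk cradle

TASK

Take the shotgun microphone from the gear rest and mount it in its desk cradle: pass the slotted front end through the guide ring with the tail held up clear of the clip, then press the tail down past the sprung jaw until it is fully home in the fork clip with the jaw closed over it, the microphone roughly centred so that both ends stick well out of the cradle. Let go of it, and leave the light wand, the extension rod, the mini tripod and the mug where they stand.

Things in the scene. Friction and masses are not known exactly. Their poses are not given: they have to be found in the camera images.
- mic: shotgun microphone: dark metal tube, 20 mm diameter, 190 mm long, 80 to 170 g, lying level in any of the gear rest's three notch pairs, axis 44 mm above the desk. Origin mid-axis; x along the axis to the front end; any roll about x. The front half has bright slotted bands and a rounded nose (10 mm radius); the last 10 mm of the tail is a 14 mm plug
- mic_tip (a point): front end of the microphone, on its axis, at x = +95 mm
- mic_tail (a point): tail end of the microphone, on its axis, at x = -95 mm
- mount: desk cradle, fixed: dark base plate 170 x 70 x 10 mm, guide ring at its +x end, fork clip at its -x end, 110 mm apart. Origin at the centre of the underside, z up, x from clip to ring. A seated microphone lies along x, axis at y = 0, 90 mm above the desk, front end past the ring, tail behind the clip; free space between ring and clip down to the plate
- ring_hole (a point): centre of the ring's round hole (29 mm diameter, axis along the cradle's x), at x = 55, y = 0, z = 93 mm in the cradle's frame, axes as the cradle's. The ring is an upright plate 44 x 44 mm, 6 mm thick; its top edge is 115 mm above the desk
- clip_seat (a point): where the microphone's axis lies when home in the clip: x = -55, y = 0, z = 90 mm in the cradle's frame, axes as the cradle's. The clip is 16 mm wide along x, its saddle 10 mm below this point; on the -y side stands a rigid prong with a flared tip (115 mm above the desk), on the +y side the sprung jaw, which overhangs the tube
- jaw (a joint): angle of the clip's sprung jaw, rad: 0 closed, grows as it swings out (cradle +y) to 0.5. Hinge line along the cradle's x at y = 14, z = 50 mm. Its top is a ramp from y = 4 mm at 101 mm above the desk to y = 17 mm at 124 mm; a tube pressed down on it with 5 to 12 N swings it out by 0.15 rad, then it snaps back over the tube
- rack: plywood gear rest fixed to the desk, base 150 x 200 x 8 mm, with two combs (12 mm thick, at x = -55 and +55 mm, up to 49 mm high) of three V notches at y = -70, 0 and +70 mm, their vertices 30 mm above the desk. Origin at the centre of the underside, z up; the rods lie along its x
- light_wand: light wand, leave alone: a thicker dark tube with a white half, 32 mm in diameter, 160 mm long, in another notch pair of the gear rest. Origin in the middle of its axis, x along it
- ext_rod: extension rod, leave alone: a thinner plain dark rod, 12 mm in diameter, 190 mm long, in another notch pair of the gear rest. Origin in the middle of its axis, x along it
- tripod: black mini tripod with a small lamp, leave alone: 185 mm tall, feet on a circle of 45 mm radius, standing loose between gear rest and cradle. Origin at desk level under its centre, z up
- mug: white mug, leave alone: 80 mm in diameter, 95 mm high, handle at its +y. Origin at the centre of the underside
Not all that is in view belongs to the job. Leave any orange or purple look-alike of the mount alone.

How it is judged:
On the way:
1. the microphone's front end is through the ring's hole (tip at least 12 mm beyond its centre) while the tail end is still more than 20 mm above its seated height (x of mic_tip in the frame of ring_hole between 0.012 and 0.08 m and y of mic_tip in the frame of ring_hole between -0.02 and 0.02 m and z of mic_tip in the frame of ring_hole between -0.045 and 0.016 m and z of mic_tail in the frame of clip_seat above 0.02 m).
At the end, for the whole second after the job is handed in: Microphone released and still: tip 15+ mm beyond ring centre, tail 20+ mm behind clip centre, tip within 14 mm sideways, tail within 7 mm of seated height and 10 mm sideways, axis within 0.09 rad of the cradle's, jaw closed (< 0.05 rad); the four bystanders within 30 mm of their starts (x of mic_tip in the frame of ring_hole above 0.015 m and x of mic_tail in the frame of clip_seat below -0.02 m and y of mic_tip in the frame of ring_hole between -0.014 and 0.014 m and y of mic_tail in the frame of clip_seat between -0.01 and 0.01 m and z of mic_tail in the frame of clip_seat between -0.007 and 0.007 m and angle between the x axis of mic and the x axis of mount, either way round below 0.09 rad and value of joint jaw below 0.05 rad and linear speed of mic below 0.02 m/s and distance of each of light_wand, ext_rod, tripod, mug from where it was at the start of the episode below 0.03 m); the robot touches nothing.
It fails at once if the light wand is moved by more than 30 mm (distance of light_wand from where it was at the start of the episode above 0.03 m).
It fails at once if the extension rod is moved by more than 30 mm (distance of ext_rod from where it was at the start of the episode above 0.03 m).
It fails at once if the mini tripod is moved by more than 30 mm (distance of tripod from where it was at the start of the episode above 0.03 m).
It fails at once if the mug is moved by more than 30 mm (distance of mug from where it was at the start of the episode above 0.03 m).
It also fails if it takes over 51 s, if anything falls off the work surface, if the arm or the gripper's body presses on something with over 40 N, if the wrist force passes 120 N, or if a joint passes its speed limit or range.

ROBOT

A 6-joint arm with a two-finger parallel gripper is mounted at the origin on the work surface. World frame = base frame: x ahead of the robot, y to its left, z up, the work surface at z = 0. Lengths are in m, angles in rad, forces in N, time in s.
With the tool pointing down it reaches from about 0.3 to 0.85 m from the base axis. Payload 4.2 kg.
Tool frame: the origin (TCP) lies midway between the tips of the shut fingers; the grasp point (between the pads) lies 19 mm behind it (manip.grip_point_offset is the distance from the TCP to the grasp point, in m); z points along the fingers, x is the direction in which the jaws open and shut, and the axes are right-handed (so a half turn about z gives the same grasp; the last joint's range is limited). The gripper opens to 91 mm and grips with 3 to 60 N. Pads are 32 mm wide; open, the fingers measure 118 mm over their backs; the gripper's body (76 mm by 178 mm) begins 60 mm behind the grasp point.
Start: joints at [1.268, 0.32, 1.565, -0, 1.257, -0.02], TCP at [0.16, 0.552, 0.214] pointing down, gripper open.
Joint ranges: [-3.11, 3.11], [-0.84, 2.01], [0.21, 2.61], [-1.34, 4.49], [0.05, 2.63], [-2.56, 2.56]. Speed limits (rad/s): [2.57, 2.57, 3.14, 3.14, 3.14, 3.14].

INTERFACE

Orientations are given as a 3x3 rotation matrix whose columns are the frame's x, y, z axes.
In Python, from plant import manip gives the robot as it stands.
- The arm moves only by the tool move_arm, never from a script. Its argument "targets" is text: rows parted by semicolons, each of 5 numbers parted by spaces: the shift along the tool's x, y, z in m, then the turn about the tool's z in rad, then the finger opening in m, from 0 to 0.0912. In form: dx dy dz twist grip; .... A call has 1 to 12 rows; each row shifts and turns the pose as measured when the row begins, along the tool's axes as they then stand; what a row does not reach is not made up. A row lasts 1/8 s, in which the tool goes at most 62.5 mm and 10.7 degrees, less where a joint would pass 70% of its speed; a pose out of reach is approached as far as the arm can. A call with a gripper value outside its range is refused whole. The fingers move at their own pace and stop on an object; "grip_force" is the grip in N (left out, the last holds). Time passes only in rows, so rows that do not move let the fingers close. It gives the time, the measured TCP pose, the force and the opening at its end, in the units of the state.
- manip.get_obs(): the state, without advancing time (a new reading comes with each control period).
- manip.grab_frame(name): name is "scene" or "side" or "wrist"; returns the picture (400x640x3 uint8, red, green, blue); there is no depth.
- manip.camera_model(name): a dict with "K" (3x3 intrinsics, pixels), "rvec" (rotation vector, rad) and "tvec" (3), from world to camera coordinates, as OpenCV has them. Camera axes: x right, y down, z forward; pixel columns grow to the right and rows downward; lengths in m; the calibration is good to about 2 mm. A picture is of the moment at which its call begins: read the wrist's pose just before it. camera_model takes no time and is no camera call; for the wrist camera it gives the pose at the moment of the call.
- manip.job_done(): hands the job in, once; it reports no verdict.
Trained networks look in the newest picture that a camera, given by its name, has taken for a name from the list of things; names that differ only in an ending like _2 or _b are one class to them, and where a whole thing is asked for, a point or a joint stands for the part that bears it (a point fixed in the world has none). Each returns a list of dicts, best first, with "confidence" (0 to 1); they miss things now and then, are a little off and sometimes report something else, mostly with a low value. They report only what shows in the picture. A call takes as long as a camera call. They do not tell look-alikes from the thing itself.
- manip.recognise(camera, query): "location" ([x, y, z] in m, in world coordinates, good to about 4 mm: the middle of the surface that is visible of it).
The state is a dict: "clock": time; "joints": joint angles; "dq": joint speeds; "joint_torque": joint torques, N m; "tcp_pos": TCP position; "eef_rot": TCP orientation; "ft_force": force on the tool from outside, world axes, zero at the start; "ft_torque": the same for the moment, N m; "gripper_width": opening from 0.0 (shut) to 1.0 (fully open).
Only numpy, scipy, OpenCV 4.12 (cv2) and the standard library are available. Lean on these libraries where they do the work, as an engineer would, in place of code of your own. Each camera call takes 0.05 s, during which the arm holds its last target. There are 200 camera calls.

## Working session

There is one attempt and no reset: what is moved stays moved. The work goes in short steps, Python scripts to look and compute and a tool call to move; the robot and the scene stay as the last step left them, time stands still between calls to the robot, and variables do not carry over. Pictures are saved under pics/ and viewed, about 8 in all and at most 12, crops included, and the job is handed in when it is done.

Besides the shell and the picture viewer there is one more tool, called after "Call:" in YAML: its name, and indented under it one key for each argument. move_arm: Moves the arm, as the interface text tells. Its arguments: {"type":"object","properties":{"targets":{"type":"string"},"grip_force":{"type":"number"}},"required":["targets"]}

```bash
mkdir -p pics && cat > h.py <<'E'
from plant import manip
import numpy as np, cv2
def snap(n,f):
    im=manip.grab_frame(n); cv2.imwrite(f'pics/{f}.png',im[:,:,::-1]); return im
def cam(n):
    c=manip.camera_model(n); return np.array(c['K'],float),cv2.Rodrigues(np.array(c['rvec'],float))[0],np.array(c['tvec'],float).ravel()
def proj(n,P):
    K,R,t=cam(n); q=(R@np.atleast_2d(P).T).T+t; q=q@K.T; return q[:,:2]/q[:,2:]
def ray(n,uv,z,c=None):
    K,R,t=c or cam(n); d=R.T@np.linalg.inv(K)@np.array([uv[0],uv[1],1.]); o=-R.T@t
    return o+d*(z-o[2])/d[2]
E
python3 - <<'E'
from h import *
o=manip.get_obs(); print(o['clock'],o['tcp_pos'],o['eef_rot'],o['ft_force'],o['gripper_width'],manip.grip_point_offset)
for n in('scene','side','wrist'):
    snap(n,n+'0'); K,R,t=cam(n); print(n,-R.T@t,R[2],K[0,0])
for q in('mic','mic_tip','mount','jaw','ring_hole','rack','light_wand','ext_rod','tripod','mug'):
    for n in('scene','side'):
        print(q,n,[(np.round(d['location'],3).tolist(),round(d['confidence'],2)) for d in manip.recognise(n,q)])
E
```

```text
0.0 [0.16029851 0.55165704 0.21313476] [[ 2.79050628e-01  9.60276243e-01 -5.32765888e-04]
 [ 9.60274761e-01 -2.79051133e-01 -1.68785522e-03]
 [-1.76947620e-03 -4.06045761e-05 -9.99998434e-01]] [ 0.30848218  0.03704279 -0.64383155] 0.9968895232697763 0.0188
scene [1.1711763  0.02806651 1.07587472] [-0.53155445 -0.02658721 -0.84660675] 496.9984197582385
side [ 0.43810226 -0.6479012   0.77075255] [ 0.12527303  0.6786466  -0.7237026 ] 364.4457367641502
wrist [0.09284972 0.57060668 0.38442999] [ 0.23707331 -0.07004874 -0.96896306] 278.0650700044933
mic scene [([0.5, 0.287, 0.048], 0.69), ([0.554, 0.029, 0.101], 0.43)]
mic side [([0.495, 0.284, 0.048], 0.71), ([0.536, 0.022, 0.109], 0.51), ([0.545, -0.222, 0.011], 0.21)]
mic_tip scene [([0.502, 0.288, 0.054], 0.61), ([0.554, 0.028, 0.101], 0.28)]
mic_tip side [([0.489, 0.284, 0.051], 0.79)]
mount scene [([0.556, -0.212, 0.012], 0.81), ([0.368, -0.052, 0.012], 0.63), ([0.304, -0.348, 0.007], 0.63)]
mount side [([0.283, -0.361, 0.01], 0.85), ([0.549, -0.219, 0.01], 0.8), ([0.362, -0.064, 0.011], 0.74)]
jaw scene [([0.324, -0.069, 0.104], 0.6
[... 223 characters left out ...]
.368, -0.052, 0.012], 0.65), ([0.309, -0.346, 0.008], 0.6)]
ring_hole side [([0.288, -0.362, 0.01], 0.81), ([0.545, -0.218, 0.005], 0.74), ([0.364, -0.064, 0.009], 0.56)]
rack scene [([0.499, 0.2, 0.01], 0.88)]
rack side [([0.488, 0.19, 0.009], 0.85)]
light_wand scene [([0.503, 0.217, 0.06], 0.64), ([0.498, 0.288, 0.052], 0.38)]
light_wand side [([0.485, 0.212, 0.065], 0.64), ([0.49, 0.284, 0.05], 0.3)]
ext_rod scene [([0.508, 0.148, 0.044], 0.66)]
ext_rod side [([0.472, 0.143, 0.041], 0.56)]
tripod scene [([0.556, 0.028, 0.103], 0.94)]
tripod side [([0.538, 0.019, 0.112], 0.61), ([0.551, -0.218, 0.01], 0.5)]
mug scene [([0.764, -0.054, 0.05], 0.89)]
mug side [([0.771, -0.067, 0.064], 0.75)]
```

View pics/scene0.png

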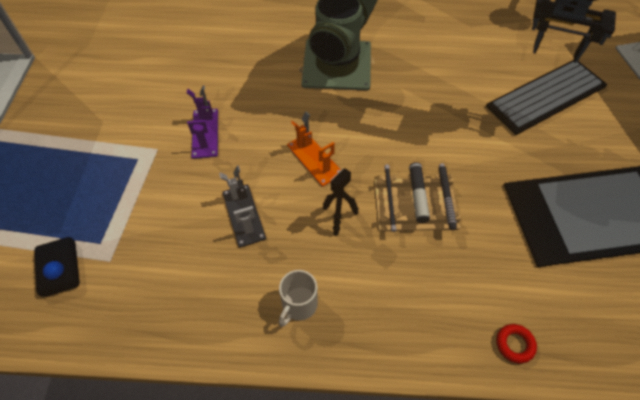

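View pics/side0.png

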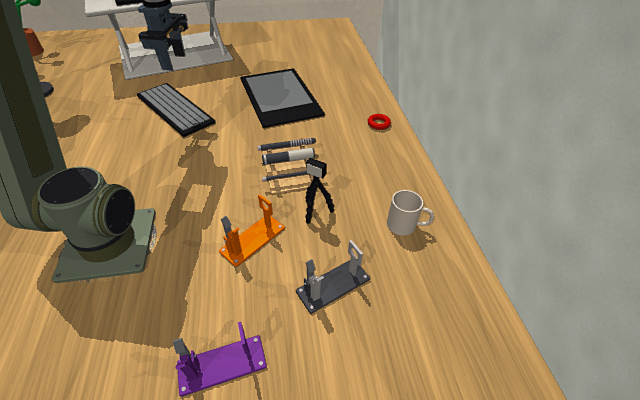

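Both pictures show the dark cradle at scene (243,215) and side (333,283), with its ring towards +x and its clip towards -x. The orange and purple ones are look-alikes. The mic is the rod at the +y side of the rest, side (287,145), with its slotted front towards +x. I'll hover over it and look from close by.

Call:
move_arm:
  targets: "-0.02 0.05 0 0 0.06;-0.02 0.05 0 0 0.06;-0.02 0.05 0 0 0.06;-0.02 0.05 0 0 0.06;-0.02 0.05 0 0 0.06;-0.02 0.05 0 0 0.06;-0.02 0.05 0 0 0.06;-0.02 0.05 0 0 0.06;0 0 0.02 -0.14 0.06;0 0 0.02 -0.14 0.06;0 0 0 0 0.06"
  grip_force: 10

```text
clock: 2.52
tcp_pos: [0.5129, 0.2802, 0.1734]
eef_rot: [[-0.005, 1.0, 0.004], [1.0, 0.005, 0.004], [0.004, 0.004, -1.0]]
ft_force: [0.5, 0.3, 0.5]
gripper_width: 0.66
```

```bash
python3 - <<'E'
from h import *
o=manip.get_obs(); print(o['clock'],o['tcp_pos'],o['eef_rot'].round(3),o['gripper_width'])
snap('wrist','w1')
for q in('mic','light_wand','rack'):print(q,[(np.round(d['location'],3).tolist(),round(d['confidence'],2)) for d in manip.recognise('wrist',q)])
E
```

```text
2.525 [0.51290221 0.28017859 0.17344162] [[-0.005  1.     0.004]
 [ 1.     0.005  0.004]
 [ 0.004  0.004 -1.   ]] 0.6599550144419394
mic [([0.478, 0.29, 0.049], 0.65)]
light_wand [([0.47, 0.224, 0.064], 0.88), ([0.477, 0.291, 0.051], 0.32), ([0.53, 0.032, 0.07], 0.29)]
rack [([0.482, 0.235, 0.011], 0.88), ([0.529, 0.033, 0.068], 0.71)]
```

View pics/w1.png

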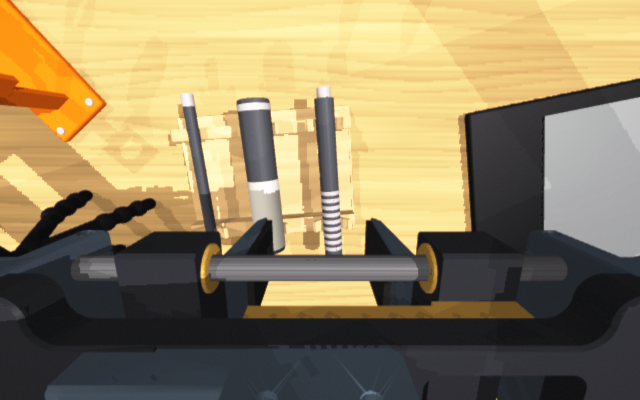

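The picture shows the mic's tail plug at pixel (324,88) and its slotted front near (333,250), partly hidden by the gripper. The combs cross it at rows of about 118 and 213.

```bash
python3 - <<'E'
from h import *
c=cam('wrist'); im=cv2.imread('pics/w1.png')
a=ray('wrist',(324.5,105),.044,c); b=ray('wrist',(332.5,240),.044,c); d=b-a
print('axis',a,b,'yaw deg',np.degrees(np.arctan2(d[1],d[0])))
print('tail',ray('wrist',(323.5,87),.046,c),'tip',ray('wrist',(333,255),.044,c))
print('comb',ray('wrist',(340,122),.046,c),ray('wrist',(340,216),.046,c))
cv2.imwrite('pics/w1c.png',cv2.resize(im[75:265,270:390],None,fx=3,fy=3,interpolation=cv2.INTER_CUBIC))
E
```

```text
axis [0.41602618 0.28692916 0.044     ] [0.56443425 0.29812731 0.044     ] yaw deg 4.3150845391770485
tail [0.39911879 0.285655   0.046     ] tip [0.58340252 0.29909867 0.044     ]
comb [0.43271607 0.30315271 0.046     ] [0.53456028 0.30589761 0.046     ]
```

View pics/w1c.png

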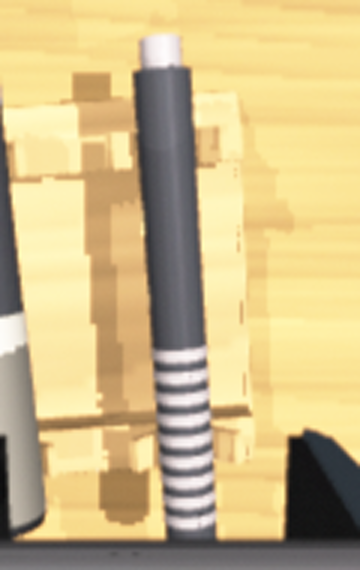

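Call:
move_arm:
  targets: "0.014 0.002 0 -0.072 0.045;0 0 0.04 0 0.045;0 0 0.04 0 0.045;0 0 0.04 0 0.045;0 0 0.027 0 0.045;0 0 0 0 0.045"
  grip_force: 10

```text
clock: 3.48
tcp_pos: [0.5198, 0.3014, 0.0332]
eef_rot: [[-0.077, 0.997, 0.019], [0.997, 0.077, 0.013], [0.012, 0.02, -1.0]]
ft_force: [-0.3, -0.2, 0.7]
gripper_width: 0.497
```

Call:
move_arm:
  targets: "-0.007 -0.0045 0.007 0 0.045;0 0 0 0 0.045"

```text
clock: 3.72
tcp_pos: [0.5177, 0.295, 0.0283]
eef_rot: [[-0.077, 0.997, 0.024], [0.997, 0.077, 0.016], [0.014, 0.025, -1.0]]
ft_force: [-1.0, -0.2, 0.7]
gripper_width: 0.493
```

Call:
move_arm:
  targets: "0 -0.002 0.002 0 0.045;0 0 0 0 0.01;0 0 0 0 0.01;0 0 0 0 0.01;0 0 0 0 0.01"
  grip_force: 25

```text
clock: 4.35
tcp_pos: [0.5176, 0.2937, 0.0287]
eef_rot: [[-0.078, 0.997, 0.029], [0.997, 0.078, 0.015], [0.012, 0.03, -0.999]]
ft_force: [-0.1, 0.3, -1.0]
gripper_width: 0.209
```

Call:
move_arm:
  targets: "0 0 -0.02 0 0.01;0 0 -0.04 0 0.01;0 0 -0.06 0 0.01;0 0 -0.06 0 0.01;0 0 -0.06 0 0.01;0 0 0 0 0.01"

```text
clock: 5.1
tcp_pos: [0.51, 0.2914, 0.2731]
eef_rot: [[-0.078, 0.997, 0.024], [0.997, 0.078, 0.015], [0.014, 0.025, -1.0]]
ft_force: [0.3, 0.3, -1.5]
gripper_width: 0.214
```

Call:
move_arm:
  targets: "-0.053 0.005 0 0 0.01;-0.053 0.005 0 0 0.01;-0.053 0.005 0 0 0.01;-0.053 0.005 0 0 0.01;-0.053 0.005 0 0 0.01;-0.053 0.005 0 0 0.01;-0.053 0.005 0 0 0.01;-0.053 0.005 0 0 0.01;0 0 0 0 0.01"

```text
clock: 6.22
tcp_pos: [0.5803, -0.1378, 0.249]
eef_rot: [[-0.082, 0.997, -0.001], [0.996, 0.082, 0.02], [0.02, 0.0, -1.0]]
ft_force: [0.3, 1.2, -1.6]
gripper_width: 0.208
```

```bash
python3 - <<'E'
from h import *
o=manip.get_obs(); print(o['clock'],o['tcp_pos'],o['eef_rot'].round(3),o['gripper_width'])
snap('wrist','w2'); np.save('w2cam.npy',np.array(cam('wrist'),dtype=object),allow_pickle=True)
for q in('mount','jaw','ring_hole'):print(q,[(np.round(d['location'],3).tolist(),round(d['confidence'],2)) for d in manip.recognise('wrist',q)])
E
```

```text
6.225 [ 0.58025425 -0.13775127  0.2489909 ] [[-0.082  0.997 -0.001]
 [ 0.996  0.082  0.02 ]
 [ 0.02   0.    -1.   ]] 0.20827797742737872Traceback (most recent call last):
  File "<stdin>", line 3, in <module>
ValueError: could not broadcast input array from shape (3,3) into shape (3,)
```

View pics/w2.png

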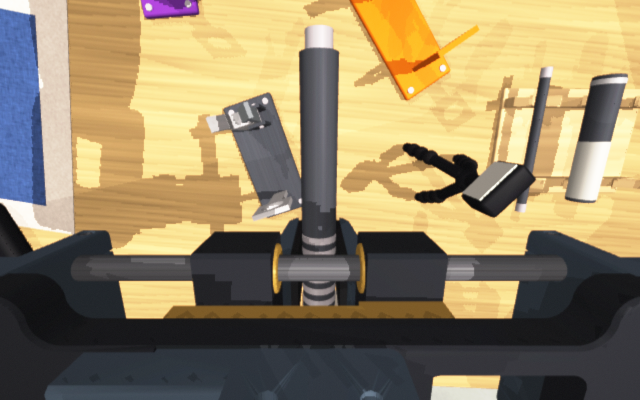

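The picture shows the cradle left of centre: clip at about (245,118), ring at about (278,207), and rear plate corners near (223,107) and (268,93). I'll enlarge it.

```bash
python3 - <<'E'
from h import *
import pickle
print(manip.get_obs()['tcp_pos']); pickle.dump(cam('wrist'),open('w2cam.pkl','wb'))
im=cv2.imread('pics/w2.png')
cv2.imwrite('pics/w2c.png',cv2.resize(im[85:230,195:315],None,fx=4,fy=4,interpolation=cv2.INTER_CUBIC))
for q in('mount','jaw'):print(q,[(np.round(d['location'],3).tolist(),round(d['confidence'],2)) for d in manip.recognise('wrist',q)])
E
```

```text
[ 0.57984731 -0.13582122  0.24896594]
mount [([0.386, -0.032, 0.011], 0.92), ([0.371, -0.345, 0.013], 0.88), ([0.542, -0.212, 0.012], 0.63)]
jaw [([0.496, -0.219, 0.111], 0.8), ([0.517, -0.143, 0.272], 0.49)]
```

View pics/w2c.png

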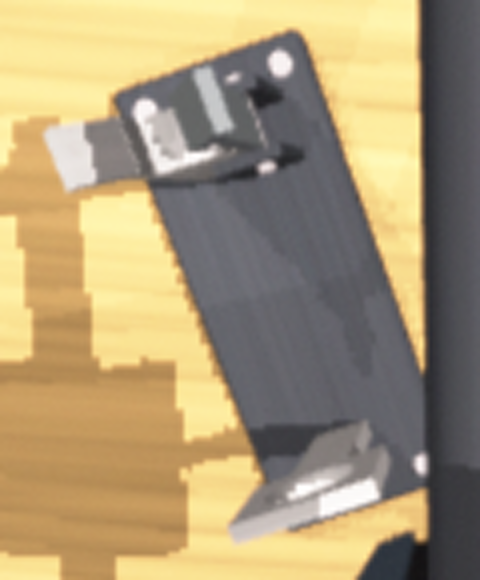

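```bash
cat > mt.py <<'E'
from h import *
import pickle
c=pickle.load(open('w2cam.pkl','rb')); S=np.array([.0004,-.002,0])
def W(cx,cy,z,m=4,ox=195,oy=85): return ray('wrist',(ox+(cx+.5)/m-.5,oy+(cy+.5)/m-.5),z,c)+S
E
python3 - <<'E'
from mt import *
br,bl,fr=W(281,63,.0115),W(145,108,.0115),W(422,463,.0115)
print('bolts',br,bl,fr,np.linalg.norm(br-bl),np.linalg.norm(fr-br))
print('centre',(bl+fr)/2)
yaw=lambda d:np.degrees(np.arctan2(d[1],d[0]))
print('yaw bolts',yaw(fr-br),yaw(br-bl)-90)
r1,r2=W(312,62,.01),W(425,375,.01); l1,l2=W(150,190,.01),W(262,470,.01)
print('edges yaw',yaw(r2-r1),yaw(l2-l1)); n=np.array([-np.sin(np.radians(yaw(r2-r1))),np.cos(np.radians(yaw(r2-r1)))]); print('width',(r1-l1)[:2]@n)
# ring plate top edge z=.115 ; corners
a,b=W(232,538,.115),W(385,490,.115); print('ring top front edge',a,b,np.linalg.norm(b-a),yaw(b-a)-90)
a,b=W(215,70,.1),W(45,130,.115); print(a,b)
E
```

```text
bolts [ 0.47140185 -0.21673426  0.0115    ] [ 0.4901881  -0.26303665  0.0115    ] [ 0.60895724 -0.15873905  0.0115    ] 0.04996833296771939 0.14928137137251565
centre [ 0.54957267 -0.21088785  0.0115    ]
yaw bolts 22.860944187321298 22.083853143961875
edges yaw 23.694951145238033 23.321319010594955
width 0.06966841067538851
ring top front edge [ 0.61023565 -0.20854122  0.115     ] [ 0.59268228 -0.16595444  0.115     ] 0.04606251101270818 22.400407836174097
[ 0.48319376 -0.21950484  0.1       ] [ 0.50300443 -0.25961977  0.115     ]
```

Call:
move_arm:
  targets: "0 0 0 -0.16 0.01;0 0 0 -0.16 0.01;-0.015 0.02 0 0 0.01;-0.015 0.02 0 0 0.01;0 0 0.05 0 0.01;0 0 0 0 0.01"

```text
clock: 7.12
tcp_pos: [0.6288, -0.1316, 0.1985]
eef_rot: [[-0.418, 0.909, -0.002], [0.908, 0.418, 0.026], [0.024, 0.009, -1.0]]
ft_force: [-0.1, 0.4, -2.1]
gripper_width: 0.212
```

```bash
cat >> mt.py <<'E'
C0=np.array([.5496,-.2109,0]); Y0=np.radians(23.0)
Rm=np.array([[np.cos(Y0),-np.sin(Y0),0],[np.sin(Y0),np.cos(Y0),0],[0,0,1]])
def cr(p): return Rm.T@(np.asarray(p)-C0)
def st(goal=None):
    o=manip.get_obs(); R=np.array(o['eef_rot']); g=o['tcp_pos']-.0188*R[:,2]
    print('t',round(o['clock'],2),'grip cradle mm',(cr(g)*1000).round(1),'tooly yaw err deg',round(np.degrees(np.arctan2(R[1,1],R[0,1])-Y0),2),'tooly z',R[2,1].round(3),'toolx z',R[2,0].round(3),'F',(Rm.T@o['ft_force']).round(1),'w',round(o['gripper_width']*91.2,1))
    if goal is not None: print('to goal: tool shift mm',(R.T@Rm@(np.array(goal)/1000-cr(g))*1000).round(1))
E
python3 - <<'E'
from mt import *
print('tail in w2', cr(W((319.5-195)*4,(27-85)*4,.268)), 'grip then',cr([.5803,-.1378,.268]))
st([95,0,132])
E
```

```text
tail in w2 [-0.05824043  0.09218938  0.268     ] grip then [0.05682194 0.05529346 0.268     ]
t 7.12 grip cradle mm [103.8  41.6 217.3] tooly yaw err deg 1.68 tooly z 0.009 toolx z 0.024 F [ 0.1  0.4 -2.1] w 19.3
to goal: tool shift mm [-43.4 -10.7  84.2]
```

Call:
move_arm:
  targets: "-0.022 -0.005 0 0.03 0.01;-0.021 -0.006 0.03 0 0.01;0 0 0.05 0 0.01;0 0 0 0 0.01"

```text
clock: 7.62
tcp_pos: [0.6423, -0.1775, 0.1256]
eef_rot: [[-0.389, 0.921, 0.014], [0.921, 0.389, 0.019], [0.012, 0.02, -1.0]]
ft_force: [-0.3, -0.3, -1.5]
gripper_width: 0.212
```

```bash
python3 - <<'E'
from mt import *
st([95,0,132])
E
```

```text
t 7.62 grip cradle mm [ 98.   -5.8 144.4] tooly yaw err deg -0.09 tooly z 0.02 toolx z 0.012 F [-0.4 -0.2 -1.5] w 19.4
to goal: tool shift mm [ 5.6 -3.3 12.4]
```

Call:
move_arm:
  targets: "0.0055 -0.0035 0.013 0 0.01;0 0 0.005 0 0.01;0 0 0.005 0 0.01;0 0 0.005 0 0.01;0 0 0.004 0 0.01;0 0 0 0 0.01"
  grip_force: 15

```text
clock: 8.38
tcp_pos: [0.6427, -0.1745, 0.1024]
eef_rot: [[-0.389, 0.921, 0.03], [0.921, 0.389, 0.014], [0.002, 0.033, -0.999]]
ft_force: [-1.0, 0.2, 0.2]
gripper_width: 0.217
```

```bash
python3 - <<'E'
from mt import *
st([95,0,113]); snap('side','s2'); im=cv2.imread('pics/s2.png')
print(proj('side',[C0+Rm@np.array(p) for p in([-.025,0,.13],[.165,0,.09])]))
cv2.imwrite('pics/s2c.png',cv2.resize(im[180:330,260:460],None,fx=4,fy=4,interpolation=cv2.INTER_CUBIC))
E
```

```text
t 8.38 grip cradle mm [ 99.3  -2.9 121.2] tooly yaw err deg -0.09 tooly z 0.033 toolx z 0.002 F [-0.8  0.6  0.2] w 19.8
to goal: tool shift mm [ 2.9 -4.6  8. ]
[[324.30520216 259.73906325]
 [391.16238857 234.09559341]]
```

View pics/s2c.png

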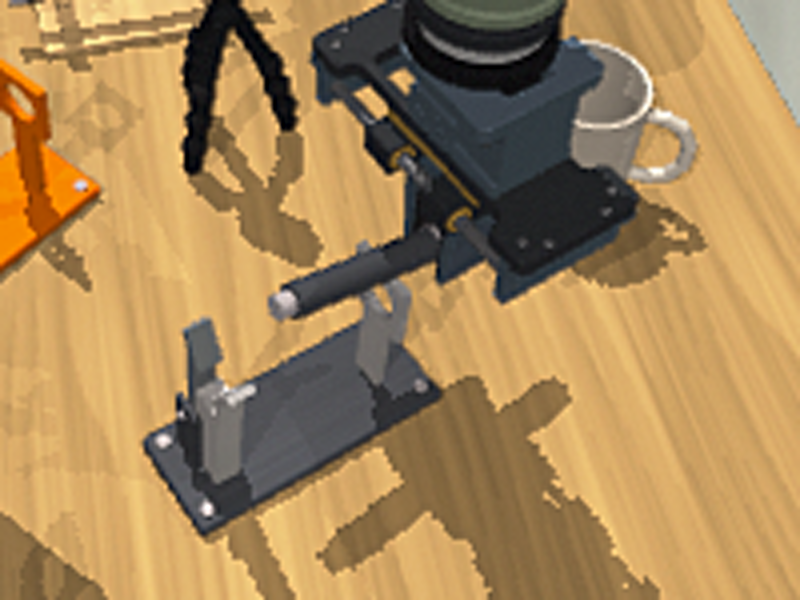

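The mic lies across the ring's top, its tail over the plate, with the tail end at crop (283,303). I'll keep lowering so it pivots.

Call:
move_arm:
  targets: "0.003 -0.004 0.005 0 0.01;0 0 0.005 0 0.01;0 0 0.005 0 0.01;0 0 0.005 0 0.01;0 0 0 0 0.01"

```text
clock: 9.05
tcp_pos: [0.6402, -0.1737, 0.0821]
eef_rot: [[-0.389, 0.92, 0.035], [0.921, 0.389, 0.013], [-0.002, 0.037, -0.999]]
ft_force: [2.0, -0.1, 1.7]
gripper_width: 0.217
```

```bash
python3 - <<'E'
from mt import *
st([95,0,113]); im=snap('side','s3')
def L(x): return C0+Rm@(np.array(x)/1000)
o=manip.get_obs(); g=o['tcp_pos']-.0188*np.array(o['eef_rot'])[:,2]; gc=cr(g)*1000
for th in(0,.1,.2,.3,.4): print(th,proj('side',[L(gc+[-121*np.cos(th),0,121*np.sin(th)])]).round(1))
cv2.imwrite('pics/s3c.png',cv2.resize(im[230:290,300:400,::-1],None,fx=8,fy=8,interpolation=cv2.INTER_CUBIC))
E
```

```text
t 9.05 grip cradle mm [ 97.3  -1.1 100.9] tooly yaw err deg -0.07 tooly z 0.037 toolx z -0.002 F [ 1.8 -0.8  1.7] w 19.8
to goal: tool shift mm [  1.1  -1.8 -12.1]
0 [[324.8 267.5]]
0.1 [[325.2 264.2]]
0.2 [[326.  260.7]]
0.3 [[327.4 256.9]]
0.4 [[329.2 252.8]]
```

View pics/s3c.png

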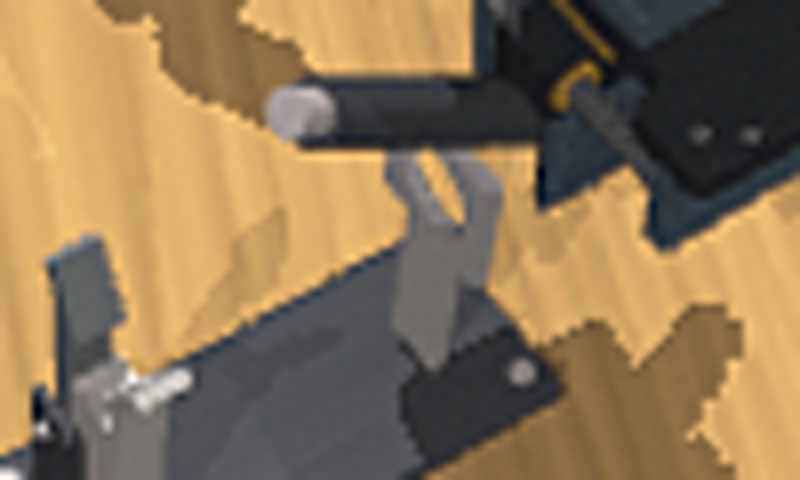

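It has pivoted further than I wanted: tail at full-image pixel (337,244), which is about 0.57 rad. I'll take the tilt back to about 0.3 rad by pressing the nose on free desk beside the cradle.

Call:
move_arm:
  targets: "0 0 -0.03 0 0.01;0 0 -0.03 0 0.01;-0.045 -0.012 0 0 0.01;-0.045 -0.012 0 0 0.01;-0.04 -0.012 0 0 0.01;0 0 0.04 0 0.01;0 0 0.04 0 0.01;0 0 0.02 0 0.01;0 0 0 0 0.01"

```text
clock: 10.22
tcp_pos: [0.649, -0.3082, 0.027]
eef_rot: [[-0.389, 0.921, 0.009], [0.921, 0.389, 0.022], [0.017, 0.017, -1.0]]
ft_force: [-0.4, -0.2, -1.9]
gripper_width: 0.212
```

```bash
python3 - <<'E'
from mt import *
st([60,-130,29])
E
```

```text
t 10.22 grip cradle mm [  53.2 -128.7   45.8] tooly yaw err deg -0.1 tooly z 0.017 toolx z 0.017 F [-0.5 -0.  -1.9] w 19.4
to goal: tool shift mm [-1.6  6.5 16.8]
```

Call:
move_arm:
  targets: "0 0 0.005 0 0.01;0 0 0.005 0 0.01;0 0 0.004 0 0.01;0 0 0.002 0 0.01;0 0 0 0 0.01"

```text
clock: 10.85
tcp_pos: [0.6492, -0.3095, 0.0154]
eef_rot: [[-0.39, 0.921, 0.012], [0.921, 0.39, 0.018], [0.012, 0.018, -1.0]]
ft_force: [-1.3, -0.3, 1.0]
gripper_width: 0.216
```

```bash
python3 - <<'E'
from mt import *
st([60,-130,29]); im=snap('side','s4')
def L(x): return C0+Rm@(np.array(x)/1000)
o=manip.get_obs(); g=o['tcp_pos']-.0188*np.array(o['eef_rot'])[:,2]; gc=cr(g)*1000
for th in(0,.1,.2,.3,.4,.5,.6): print(th,proj('side',[L(gc+[-121*np.cos(th),0,121*np.sin(th)]),L(gc+[69*np.cos(th),0,-69*np.sin(th)])]).round(1).tolist())
u,v=map(int,proj('side',[g])[0]); print(u,v)
cv2.imwrite('pics/s4c.png',cv2.resize(im[v-50:v+50,u-70:u+70,::-1],None,fx=5,fy=5,interpolation=cv2.INTER_CUBIC))
E
```

```text
t 10.85 grip cradle mm [  52.8 -129.9   34.2] tooly yaw err deg -0.06 tooly z 0.018 toolx z 0.012 F [-1.3  0.2  1. ] w 19.7
to goal: tool shift mm [-0.1  7.1  5.3]
0 [[339.9, 341.3], [409.9, 296.7]]
0.1 [[340.4, 338.7], [409.2, 298.2]]
0.2 [[341.5, 335.8], [408.3, 300.0]]
0.3 [[343.1, 332.5], [407.2, 301.8]]
0.4 [[345.2, 328.9], [405.9, 303.6]]
0.5 [[347.8, 325.1], [404.4, 305.6]]
0.6 [[350.9, 321.1], [402.7, 307.6]]
385 311
```

View pics/s4c.png

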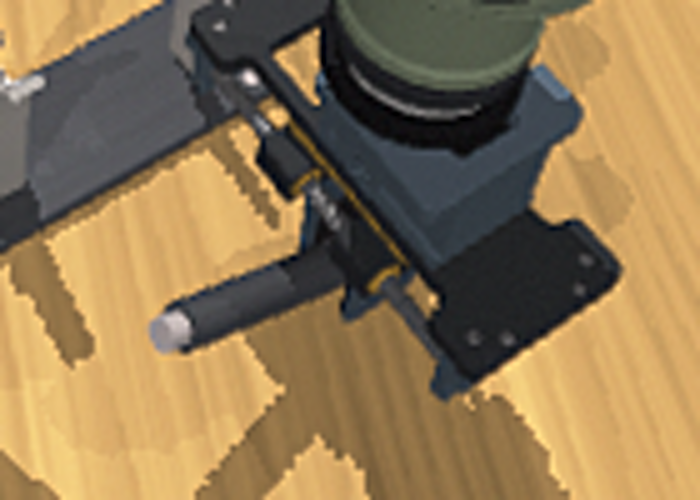

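The tail face sits at crop (168,332), full-image (349,327). That gives a tilt of about 0.43 rad, and the contact geometry gives 0.42. About 5 mm lower should give 0.32.

Call:
move_arm:
  targets: "0 0 0.004 0 0.01;0 0 0.003 0 0.01;0 0 0 0 0.01"

```text
clock: 11.28
tcp_pos: [0.6498, -0.3094, 0.0079]
eef_rot: [[-0.39, 0.921, 0.012], [0.921, 0.39, 0.018], [0.012, 0.018, -1.0]]
ft_force: [-2.1, -0.9, 1.2]
gripper_width: 0.216
```

```bash
python3 - <<'E'
from mt import *
st([60,-130,29]); im=snap('side','s5')
def L(x): return C0+Rm@(np.array(x)/1000)
o=manip.get_obs(); g=o['tcp_pos']-.0188*np.array(o['eef_rot'])[:,2]; gc=cr(g)*1000
for l in (115,121):
  for th in(.2,.3,.4): print(l,th,proj('side',[L(gc+[-l*np.cos(th),0,l*np.sin(th)])]).round(1).tolist())
# white plug centroid
h=cv2.cvtColor(im,cv2.COLOR_RGB2HSV)[315:350,335:362]; m=((h[...,1]<45)&(h[...,2]>120)).astype(np.uint8)
n,lab,s,ce=cv2.connectedComponentsWithStats(m); print(s[1:,4],ce[1:]+[335,315])
E
```

```text
t 11.28 grip cradle mm [  53.4 -130.1   26.7] tooly yaw err deg -0.06 tooly z 0.018 toolx z 0.012 F [-2.2  0.   1.2] w 19.7
to goal: tool shift mm [ 0.1  6.7 -2.2]
115 0.2 [[343.9, 336.0]]
115 0.3 [[345.4, 332.9]]
115 0.4 [[347.4, 329.5]]
121 0.2 [[341.5, 337.2]]
121 0.3 [[343.1, 334.0]]
121 0.4 [[345.2, 330.5]]
[47] [[345.78723404 332.40425532]]
```

Call:
move_arm:
  targets: "0 0 -0.01 0 0.01;0 0 -0.05 0 0.01;0 0 -0.05 0 0.01;0 0 -0.035 0 0.01;0.043 -0.026 0 0 0.01;0.043 -0.026 0 0 0.01;0.043 -0.025 0 0 0.01;0 0 0 0 0.01"
  grip_force: 30

```text
clock: 12.32
tcp_pos: [0.525, -0.2186, 0.1578]
eef_rot: [[-0.39, 0.92, 0.015], [0.921, 0.39, 0.022], [0.014, 0.022, -1.0]]
ft_force: [0.8, -0.1, -1.0]
gripper_width: 0.21
```

```bash
python3 - <<'E'
from mt import *
st([-23,0,118])
E
```

```text
t 12.32 grip cradle mm [-26.1   2.2 176.6] tooly yaw err deg -0.03 tooly z 0.022 toolx z 0.014 F [ 0.7 -0.4 -1. ] w 19.2
to goal: tool shift mm [-3.1  1.8 58.6]
```

Call:
move_arm:
  targets: "-0.003 0.002 0.02 0 0.01;0 0 0.02 0 0.01;0 0 0.015 0 0.01;0 0 0 0 0.01;0 0 0 0 0.01"

```text
clock: 12.95
tcp_pos: [0.5336, -0.2208, 0.1043]
eef_rot: [[-0.391, 0.92, 0.024], [0.92, 0.391, 0.019], [0.008, 0.029, -1.0]]
ft_force: [0.3, 0.2, -2.1]
gripper_width: 0.21
```

```bash
python3 - <<'E'
from mt import *
st([-23,0,117]); im=snap('side','s6'); snap('scene','c6')
def L(x): return C0+Rm@(np.array(x)/1000)
print(proj('side',[L([-137,0,152]),L([45,0,96]),L([52,0,93]),L([52,-14.5,93]),L([52,14.5,93])]).round(1).tolist())
a=cv2.resize(im[215:315,275:375,::-1],None,fx=6,fy=6,interpolation=cv2.INTER_CUBIC)
cv2.imwrite('pics/s6c.png',a)
E
```

```text
t 12.95 grip cradle mm [-19.1  -3.  123.1] tooly yaw err deg 0.0 tooly z 0.029 toolx z 0.008 F [ 0.4  0.1 -2.1] w 19.1
to goal: tool shift mm [ 3.  -4.1  6. ]
[[276.0, 278.7], [350.2, 254.6], [352.7, 254.0], [356.5, 258.6], [348.9, 249.5]]
```

View pics/s6c.png

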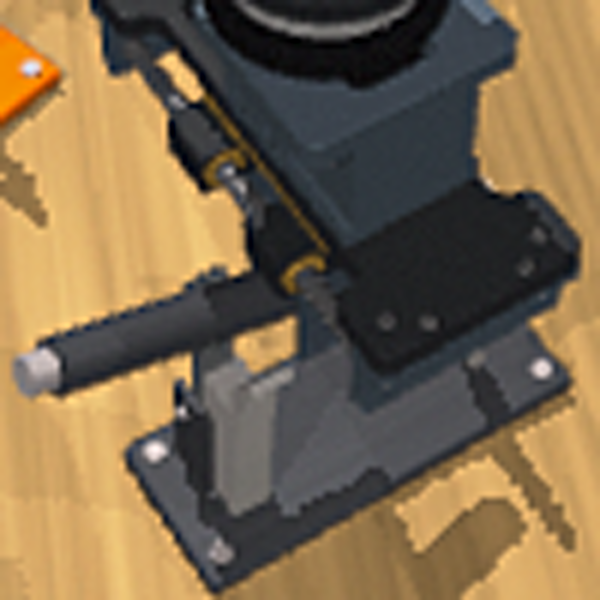

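The tail face sits at crop (38,372), full-image (281,277). The mic is above the clip and the tail is clear of the jaw. I'll intersect that pixel's ray with the mic's vertical plane to get the tilt.

```bash
cat >> mt.py <<'E'
def plane(n,uv,y):
    K,R,t=cam(n); d=Rm.T@(R.T@np.linalg.inv(K)@np.array([uv[0],uv[1],1.])); o=cr(-R.T@t); return (o+d*(y-o[1])/d[1])*1000
E
python3 - <<'E'
from mt import *
g=np.array([-19.1,-3,123.1])
for uv in [(275+38/6,215+372/6),(275+36/6,215+370/6)]:
  p=plane('side',uv,-.003); d=p-g; print(p.round(1),'len',np.hypot(d[0],d[2]),'th',np.arctan2(d[2],-d[0]))
for n,uv,y in[('side',(275+270/6,215+375/6),-.02)]: pass
# bolt check of cradle pose via side camera
for px in [(155,452),(218,550),(541,370)]:
  q=cr(ray('side',(275+px[0]/6,215+px[1]/6),.0115)); print('bolt',(q*1000).round(1))
st()
E
```

```text
[-126.7   -3.   153.6] len 111.88084415185632 th 0.2765208803040291
[-127.3   -3.   155.4] len 112.94680125006087 th 0.2897490039171123
bolt [-71.3  23.7  11.5]
bolt [-71.9 -24.2  11.5]
bolt [ 78.2 -26.   11.5]
t 13.05 grip cradle mm [-19.3  -2.9 123.2] tooly yaw err deg -0.0 tooly z 0.029 toolx z 0.008 F [-0.6  0.2 -1.1] w 19.3
```

Call:
move_arm:
  targets: "0.003 -0.005 0 0 0.01;0 0 0.004 0 0.01;0 0 0.003 0 0.01;0 0 0 0 0.01;0 0 0 0 0.01"

```text
clock: 13.68
tcp_pos: [0.5278, -0.22, 0.0979]
eef_rot: [[-0.391, 0.92, 0.026], [0.92, 0.39, 0.018], [0.006, 0.031, -1.0]]
ft_force: [-0.7, -0.1, -1.7]
gripper_width: 0.214
```

```bash
python3 - <<'E'
from mt import *
st([-23,0,115.2])
E
```

```text
t 13.68 grip cradle mm [-24.2   0.  116.7] tooly yaw err deg -0.01 tooly z 0.031 toolx z 0.006 F [-0.6  0.2 -1.7] w 19.5
to goal: tool shift mm [-0.   1.2  1.5]
```

Call:
move_arm:
  targets: "0 0.007 0.0023 0 0.01;0 0.007 0.0023 0 0.01;0 0.007 0.0023 0 0.01;0 0 0 0 0.01"

```text
clock: 14.18
tcp_pos: [0.5494, -0.211, 0.0911]
eef_rot: [[-0.391, 0.92, 0.026], [0.92, 0.391, 0.018], [0.006, 0.031, -0.999]]
ft_force: [-0.1, 0.3, -0.9]
gripper_width: 0.208
```

```bash
python3 - <<'E'
from mt import *
st([-4,0,110.2])
E
```

```text
t 14.18 grip cradle mm [-8.000e-01 -1.000e-01  1.099e+02] tooly yaw err deg 0.01 tooly z 0.031 toolx z 0.006 F [ 0.   0.3 -0.9] w 19.0
to goal: tool shift mm [ 0.1 -3.2 -0.4]
```

Call:
move_arm:
  targets: "0 0.007 0.0024 0 0.01;0 0.007 0.0024 0 0.01;0 0.006 0.002 0 0.01;0 0 0 0 0.01"

```text
clock: 14.68
tcp_pos: [0.5693, -0.2024, 0.0844]
eef_rot: [[-0.391, 0.92, 0.026], [0.92, 0.391, 0.018], [0.006, 0.031, -1.0]]
ft_force: [-0.4, -0.3, -1.2]
gripper_width: 0.21
```

```bash
python3 - <<'E'
from mt import *
st([22,0,102.5]); im=snap('side','s7'); snap('wrist','w7')
cv2.imwrite('pics/s7c.png',cv2.resize(im[205:305,285:405,::-1],None,fx=6,fy=6,interpolation=cv2.INTER_CUBIC))
E
```

```text
t 14.68 grip cradle mm [ 20.9   0.  103.2] tooly yaw err deg 0.02 tooly z 0.031 toolx z 0.006 F [-0.5 -0.1 -1.2] w 19.2
to goal: tool shift mm [-0.   1.1  0.7]
```

View pics/s7c.png

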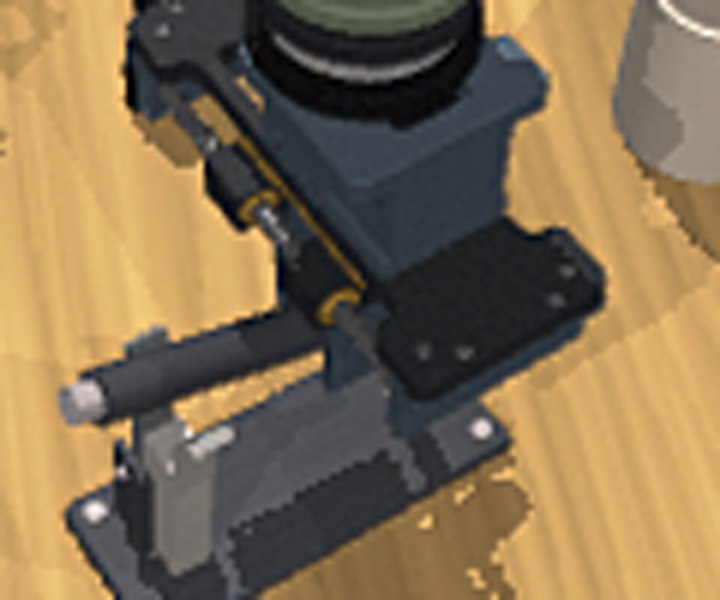

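The tail face sits at crop (80,402), still above the clip, and the front is through the ring with no contact force. I'll open slightly so the tail drops into the clip's mouth, then check.

Call:
move_arm:
  targets: "0 0 0 0 0.026;0 0 0 0 0.03;0 0 0 0 0.03"

```text
clock: 15.15
tcp_pos: [0.569, -0.2031, 0.0855]
eef_rot: [[-0.391, 0.92, 0.027], [0.921, 0.39, 0.017], [0.005, 0.032, -0.999]]
ft_force: [-0.9, 0.4, 0.8]
gripper_width: 0.333
```

```bash
cat >> mt.py <<'E'
def tail(y=0.):
    im=manip.grab_frame('side'); p0=proj('side',[C0+Rm@np.array([-.098,0,.115])])[0].astype(int); a,b=p0-[22,28]
    h=cv2.cvtColor(im,cv2.COLOR_RGB2HSV)[b:b+56,a:a+40]; m=((h[...,1]<40)&(h[...,2]>125)).astype(np.uint8)
    n,lab,s,ce=cv2.connectedComponentsWithStats(m)
    for i in range(1,n):
        if s[i,4]>6: print('blob',s[i,4],(ce[i]+[a,b]).round(1),plane('side',ce[i]+[a,b],y).round(1))
E
python3 - <<'E'
from mt import *
st([-28,0,106])
print('before',plane('side',(285+80/6,205+402/6),0).round(1))
tail()
for q in('jaw','mic'): print(q,[(np.round(cr(d['location'])*1000),round(d['confidence'],2)) for d in manip.recognise('side',q)])
E
```

```text
t 15.15 grip cradle mm [ 20.4  -0.5 104.3] tooly yaw err deg -0.02 tooly z 0.032 toolx z 0.005 F [-0.6  0.7  0.8] w 30.4
to goal: tool shift mm [  0.5 -48.3  -3.3]
before [-87.6   0.  134.9]
blob 25 [297.9 281.3] [-89.8   0.  101. ]
blob 12 [300.5 289.5] [-84.5   0.   62.7]
jaw [(array([-341.,  -10.,  104.]), 0.62), (array([-166.,  223.,  110.]), 0.56), (array([-56.,  11., 112.]), 0.55)]
mic [(array([-47.,  -6., 106.]), 0.75)]
```

Call:
move_arm:
  targets: "0 -0.016 0 0 0.03;0 -0.016 0 0 0.03;0 -0.012 0 0 0.03;0 0 0 0 0.03;0 0 0 0 0.03"
  grip_force: 40

```text
clock: 15.92
tcp_pos: [0.5253, -0.2214, 0.084]
eef_rot: [[-0.389, 0.921, 0.028], [0.921, 0.389, 0.017], [0.005, 0.033, -0.999]]
ft_force: [1.3, 1.7, -2.2]
gripper_width: 0.329
```

```bash
python3 - <<'E'
from mt import *
st([-26,0,103]); tail()
E
```

```text
t 15.93 grip cradle mm [-27.1  -0.3 102.8] tooly yaw err deg -0.09 tooly z 0.033 toolx z 0.005 F [ 1.9  1.1 -2.2] w 30.0
to goal: tool shift mm [ 0.3  1.1 -0.2]
blob 24 [297.8 280.4] [-89.8   0.  104.8]
blob 12 [300.5 289.5] [-84.5   0.   62.7]
```

Call:
move_arm:
  targets: "0 0 0 0 0.01;0 0 0 0 0.01;0 0 0 0 0.01"

```text
clock: 16.35
tcp_pos: [0.5263, -0.223, 0.0841]
eef_rot: [[-0.392, 0.92, 0.029], [0.92, 0.391, 0.014], [0.001, 0.032, -0.999]]
ft_force: [0.7, -2.5, -1.4]
gripper_width: 0.207
```

Call:
move_arm:
  targets: "0 0 0.004 0 0.01;0 0 0.004 0 0.01;0 0 0.004 0 0.01;0 0 0 0 0.01"

```text
clock: 16.85
tcp_pos: [0.5259, -0.2217, 0.0756]
eef_rot: [[-0.391, 0.92, 0.029], [0.92, 0.391, 0.016], [0.003, 0.033, -0.999]]
ft_force: [0.4, -1.1, -0.1]
gripper_width: 0.212
```

```bash
python3 - <<'E'
from mt import *
st([-26,0,90]); tail()
E
```

```text
t 16.85 grip cradle mm [-26.6  -0.8  94.3] tooly yaw err deg 0.01 tooly z 0.033 toolx z 0.003 F [-0.1 -1.2 -0.1] w 19.3
to goal: tool shift mm [0.8 0.5 4.4]
blob 22 [296.9 282.7] [-92.4   0.   97.7]
blob 12 [300.5 289.5] [-84.5   0.   62.7]
```

Call:
move_arm:
  targets: "0 0 0.005 0 0.01;0 0 0.005 0 0.01;0 0 0.005 0 0.01;0 0 0 0 0.01"

```text
clock: 17.4
tcp_pos: [0.5262, -0.2216, 0.0742]
eef_rot: [[-0.392, 0.919, 0.033], [0.92, 0.392, 0.014], [-0.001, 0.036, -0.999]]
ft_force: [1.3, 0.6, -1.5]
gripper_width: 0.211
```

```bash
python3 - <<'E'
from mt import *
st([-26,0,90]); tail()
E
```

```text
t 17.4 grip cradle mm [-26.5  -0.7  93. ] tooly yaw err deg 0.08 tooly z 0.036 toolx z -0.001 F [ 1.4  0.  -1.5] w 19.2
to goal: tool shift mm [0.7 0.3 3. ]
blob 22 [296.9 283.4] [-92.3   0.   95.1]
blob 12 [300.5 289.5] [-84.5   0.   62.7]
```

Call:
move_arm:
  targets: "0 0 0.006 0 0.01;0 0 0.01 0 0.01"

```text
clock: 17.7
tcp_pos: [0.5274, -0.2215, 0.0696]
eef_rot: [[-0.393, 0.919, 0.037], [0.92, 0.392, 0.012], [-0.003, 0.039, -0.999]]
ft_force: [-15.8, 6.6, 55.5]
gripper_width: 0.207
```

```bash
python3 - <<'E'
from mt import *
st([-26,0,90]); tail()
im=manip.grab_frame('side')
def L(x): return C0+Rm@(np.array(x)/1000)
for y,z in((10,112),): 
  p=proj('side',[L([-55,y,z])])[0]
print(p)
a=cv2.imread('pics/side0.png')[...,::-1]; u,v=p.astype(int)
A=a[v-22:v+22,u-22:u+22]; B=im[v-22:v+22,u-22:u+22]
pan=np.hstack([cv2.resize(x,None,fx=8,fy=8,interpolation=cv2.INTER_CUBIC) for x in(A,B)])
cv2.imwrite('pics/jaw8.png',pan[...,::-1])
E
```

```text
t 17.7 grip cradle mm [-25.3  -1.1  88.4] tooly yaw err deg 0.13 tooly z 0.039 toolx z -0.003 F [-12.   12.3  55.5] w 18.9
to goal: tool shift mm [ 1.  -0.6 -1.6]
blob 21 [297.2 284.1] [-91.8   0.   91.5]
blob 11 [300.5 289.6] [-84.7   0.   62.3]
[309.64491822 267.45663604]
```

Call:
move_arm:
  targets: "0 0 -0.001 0 0.01;0 0 0 0 0.01"

```text
clock: 18.05
tcp_pos: [0.527, -0.221, 0.0705]
eef_rot: [[-0.393, 0.919, 0.038], [0.92, 0.393, 0.012], [-0.003, 0.039, -0.999]]
ft_force: [-0.3, 0.9, -1.7]
gripper_width: 0.217
```

```bash
python3 - <<'E'
from mt import *
st([-26,0,90]); tail()
im=manip.grab_frame('side'); a=cv2.imread('pics/side0.png')[...,::-1]
# jaw top patch: find displacement between start and now by template matching
u,v=309,267
for (x0,y0,w,h) in [(300,255,18,14),(302,256,12,12),(318,272,10,14)]:
  T=a[y0:y0+h,x0:x0+w]; S=im[y0-10:y0+h+10,x0-10:x0+w+10]
  r=cv2.matchTemplate(S,T,cv2.TM_CCOEFF_NORMED); _,mx,_,loc=cv2.minMaxLoc(r); print((x0,y0),'shift',np.array(loc)-10,round(mx,3))
pan=np.hstack([cv2.resize(x[v-27:v+33,u-25:u+25],None,fx=8,fy=8,interpolation=cv2.INTER_CUBIC) for x in(a,im)])
cv2.imwrite('pics/jaw8.png',pan[...,::-1]); print(pan.shape)
E
```

```text
t 18.05 grip cradle mm [-25.5  -0.4  89.3] tooly yaw err deg 0.14 tooly z 0.039 toolx z -0.003 F [ 0.1  1.  -1.7] w 19.8
to goal: tool shift mm [ 0.4 -0.5 -0.7]
blob 23 [296.9 283.5] [-92.5   0.   94.8]
blob 12 [300.5 289.5] [-84.5   0.   62.7]
(300, 255) shift [0 0] 0.402
(302, 256) shift [0 1] 0.656
(318, 272) shift [-10  -8] 0.543
(480, 800, 3)
```

View pics/jaw8.png

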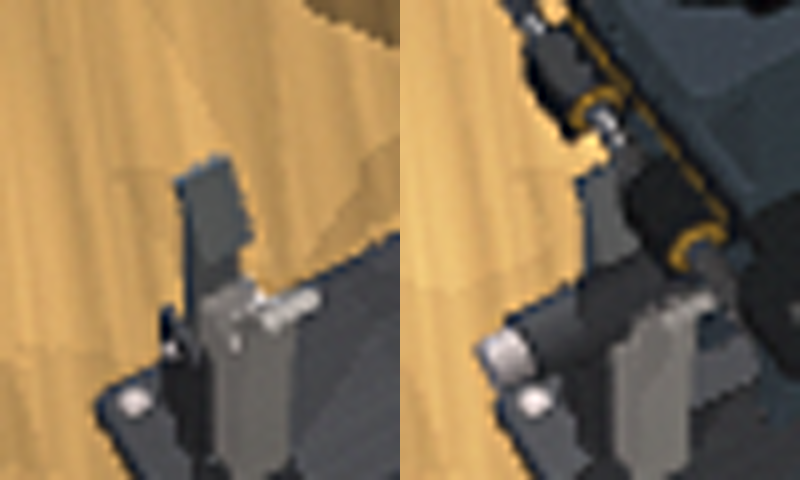

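```bash
python3 - <<'E'
from mt import *
def L(x): return C0+Rm@(np.array(x)/1000)
f=lambda p:((proj('side',[L(p)])[0]-[284,240])*8+[400,0]).round(0)
B=3.3  # side-camera x bias
for n,p in dict(tail_home=(-97,0,90),tail_up=(-97,0,105),tubetop_home=(-63,0,100),tubelow_home=(-63,-7,83),tubefront_home=(-63,-10,90),prong_out_top=(-63,-16,115),prong_out_top2=(-47,-16,115),prong_in=(-47,-10,105),saddle=(-55,0,80),saddle2=(-47,0,80),jawtip=(-63,4,101),jawtip2=(-47,4,101),jawtop=(-63,17,124),jawtop2=(-47,17,124)).items(): print(n,f(np.array(p)+[B,0,0]))
for px in((508,355),(495,357)): print(plane('side',(284+(px[0]-400)/8,240+px[1]/8),0).round(1))
E
```

```text
tail_home [499. 360.]
tail_up [498. 329.]
tubetop_home [610. 280.]
tubelow_home [624. 334.]
tubefront_home [629. 328.]
prong_out_top [642. 294.]
prong_out_top2 [694. 266.]
prong_in [681. 270.]
saddle [635. 306.]
saddle2 [660. 293.]
jawtip [602. 267.]
jawtip2 [653. 240.]
jawtop [576. 183.]
jawtop2 [628. 156.]
[-91.1   0.   90. ]
[-94.9   0.   92.4]
```

The jaw's top corner is at panel (578,178) now, against (178,180) at the start, so it is closed. The tail face is near (502,356), and a fully seated tail projects to (499,360). I read this as home, so I'll release and retreat.

Call:
move_arm:
  targets: "0 0 0 0 0.045;0 0 0 0 0.045;0 0 0 0 0.045;0 0 -0.02 0 0.045;0 0 -0.05 0 0.045;0 0 -0.06 0 0.045;0 0 -0.06 0 0.045;0 -0.05 0 0 0.045;0 -0.05 0 0 0.045;0 0 0 0 0.045"

```text
clock: 19.4
tcp_pos: [0.4303, -0.26, 0.2597]
eef_rot: [[-0.387, 0.922, 0.032], [0.922, 0.387, 0.008], [-0.005, 0.032, -0.999]]
ft_force: [0.6, 0.6, -0.5]
gripper_width: 0.495
```

```bash
python3 - <<'E'
from mt import *
st(); tail()
im=snap('side','s9'); a=cv2.imread('pics/side0.png')[...,::-1]
for (x0,y0,w,h) in [(303,257,14,12),(304,258,10,10)]:
  T=a[y0:y0+h,x0:x0+w]; S=im[y0-8:y0+h+8,x0-8:x0+w+8]
  r=cv2.matchTemplate(S,T,cv2.TM_CCOEFF_NORMED); _,mx,_,loc=cv2.minMaxLoc(r); print('jaw shift px',np.array(loc)-8,round(mx,3))
for n in('side','scene'):
  manip.grab_frame(n)
  for q in('mic','jaw','light_wand','ext_rod','tripod','mug'):
    print(n,q,[(np.round(d['location'],3).tolist(),(cr(d['location'])*1000).round().tolist() if q in('mic','jaw') else '',round(d['confidence'],2)) for d in manip.recognise(n,q)][:3])
cv2.imwrite('pics/s9c.png',cv2.resize(im[225:325,275:400,::-1],None,fx=6,fy=6,interpolation=cv2.INTER_CUBIC))
E
```

```text
t 19.4 grip cradle mm [-129.5    1.5  278.5] tooly yaw err deg -0.25 tooly z 0.032 toolx z -0.005 F [ 0.8  0.3 -0.5] w 45.1
blob 24 [297.  284.2] [-92.3   0.   91.9]
blob 11 [300.5 289.6] [-84.7   0.   62.3]
jaw shift px [0 0] 0.999
jaw shift px [0 0] 0.999
side mic [([0.538, -0.22, 0.093], [-15.0, -4.0, 93.0], 0.68), ([0.542, 0.021, 0.116], [84.0, 216.0, 116.0], 0.67), ([0.525, 0.213, 0.064], [143.0, 399.0, 64.0], 0.61)]
side jaw [([0.239, -0.354, 0.104], [-342.0, -10.0, 104.0], 0.78), ([0.311, -0.073, 0.109], [-166.0, 220.0, 109.0], 0.43)]
side light_wand [([0.53, 0.211, 0.064], '', 0.54)]
side ext_rod []
side tripod [([0.54, 0.019, 0.119], '', 0.92), ([0.549, -0.22, 0.007], '', 0.15)]
side mug [([0.768, -0.065, 0.06], '', 0.56)]
scene mic [([0.544, -0.209, 0.095], [-4.0, 3.0, 95.0], 0.83), ([0.503, 0.211, 0.011], [122.0, 407.0, 11.0], 0.69)]
scene jaw []
scene light_wand [([0.499, 0.216, 0.062], '', 0.78), ([0.764, -0.058, 0.051], '', 0.47)]
scene ext_rod [([0.51, 0.148, 0.042], '', 0.58), ([0.577, -0.205, 0.007], '', 0.38), ([0.555, 0.03, 0.103], '', 0.23)]
scene tripod [([0.553, 0.03, 0.101], '', 0.65)]
scene mug [([0.765, -0.058, 0.051], '', 0.64)]
```

```bash
python3 -c "
from plant import manip
print(manip.job_done())"
```

```text
the job is handed in; nothing more can be done
None
```

I mounted the microphone in the dark cradle, released it, and handed the job in at about 20 s on the robot's clock; the hand-in gave no verdict. The front end went through the ring with the tail about 45 mm above its seated height. I then gripped the tube beside the clip and pressed the tail down past the jaw.

**Last checks**
- **Jaw:** it looks exactly as it did at the start (0 px shift, 0.999 match in the side view), so it is closed.
- **Tail:** I measured it about 92 mm above the desk (seated is 90) and about 37–40 mm behind the clip centre.
- **Centring:** the mic was found in the cradle by both cameras, at most 15 mm from its centre. By arm position, the tip is about 36 mm beyond the ring centre, but I never saw it there directly.
- **Bystanders:** in the scene camera, all four are within about 5 mm of where they started.
- **Gripper:** it is open, about 190 mm above the mic, and touching nothing.

**What went wrong or disagreed**
- My first tilt overshot to about 0.57 rad, so I brought it back to about 0.3 rad by pressing the nose on free desk.
- The last press peaked at about 55 N at the wrist; the limit is 120 N.
- The side camera placed the cradle about 3 mm further along its x than the wrist camera did.
- The side camera also put the light wand 45 mm from its first reading and did not find the extension rod. The scene camera showed both unmoved, so I took the side readings to be detector error.
- I had used up the picture limit, so the final state was checked by numbers only.

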